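Swing the magnifier off the drawer, put the tamper away and shut the drawer

ROBOT

A 7-joint arm with a two-finger parallel gripper is mounted at the origin on a cart in front of the work surface, level with it; the furniture and walls round the work are solid. World frame = base frame: x ahead of the robot, y to its left, z up, the work surface at z = 0. Lengths are in m, angles in rad, forces in N, time in s.
With the tool pointing down it reaches from about 0.4 to 0.85 m from the base axis. Payload 10.4 kg.
Tool frame: the origin (TCP) lies at the very end of the fingers, on their centre line; the grasp point (between the pads) lies 19 mm behind it; z points along the fingers, y is the line along which they close (so a half turn about z gives the same grasp; the last joint's range is limited). The gripper opens to 85 mm and grips with 20 to 120 N. Pads are 22 mm wide; open, the fingers measure 114 mm over their backs; the gripper's body (76 mm by 85 mm) begins 54 mm behind the grasp point. The pads swing forward as they close: fully open they stand 13 mm farther back than shut.
Start: joints at [1.085, 0.332, -0.065, 1.46, 0.022, 1.35, -0.088], TCP at [0.279, -0.559, 0.231] pointing down, gripper open.
Joint ranges: [-2.6, 2.6], [-0.5, 2.12], [-1.47, 1.34], [0.16, 2.42], [-1.27, 4.41], [0.06, 2.06], [-2.6, 2.6]. Speed limits (rad/s): [2.22, 2.22, 2.79, 2.79, 3.14, 3.14, 3.14].

INTERFACE

Orientations are given as a unit quaternion [x, y, z, w].
In Python, from workcell import manip, vision, order gives the robot as it stands. The module is installed in compiled form; this text tells all that it offers.
- The arm moves only by the tool move_arm, never from a script. Its argument "motion" is a list of rows, each a list of 3 entries, a list of its own where there are three numbers: the shift along the tool's x, y, z scaled (see below), then the turn, a rotation vector about the tool's x, y, z scaled (see below), then the opening, from -1 (shut) to 1 (fully open). In form: [[[dx, dy, dz], [wx, wy, wz], hand], ...]. A call has 1 to 12 rows; each row shifts and turns the commanded pose from where the row before left it, along the tool's axes as they then stand; what a row does not reach is not made up. The controller multiplies each number of a shift by 0.75 m and each number of a turn by pi/4 rad. A row lasts 1/10 s, in which the tool goes at most 50 mm and 8.59 degrees, less where a joint would pass 70% of its speed; a pose out of reach is approached as far as the arm can. A call with a number of a shift or a turn outside -1 to 1 is refused whole. A call with a gripper value outside its range is refused whole. The fingers move at their own pace and stop on an object; "newtons" is the grip in N (left out, the last holds). Time passes only in rows, so rows that do not move let the fingers close. It gives the time, the measured TCP pose, the force, the opening and the grip force at its end, in the units of the state.
- manip.get_obs(): the state, without advancing time (a new reading comes with each control period).
- vision.camera(name): name is "scene" or "top" or "wrist"; returns a dict with "pixels" (384x512x3 uint8, red, green, blue), "fx", "fy", "cx", "cy" (pixels), "R" (3x3) and "t" (3): a world point X has camera coordinates R X + t. Camera axes: x right, y down, z forward; pixel columns grow to the right and rows downward; lengths in m; the calibration is good to about 2 mm. The wrist camera is an equidistant fisheye: a pixel r from the principal point sees the ray r / f radians off the axis. A picture is of the moment at which its call begins. There is no depth.
- order.hand_in(): hands the job in; it is judged then, once.
The state is a dict: "clock": time; "joint_pos": joint angles; "joint_velocities": joint speeds; "tau": joint torques, N m; "position": TCP position; "ee_rot": TCP orientation; "ft_force": force on the tool from outside, world axes, zero at the start; "torque": the same for the moment, N m; "grip_width": opening from 0.0 (shut) to 1.0 (fully open); "grasp_force": force on a finger pad.
Only numpy, scipy, OpenCV 4.12 (cv2) and the standard library are available. Lean on these libraries where they do the work, as an engineer would, in place of code of your own. Each camera call takes 0.05 s, during which the arm holds its last target. There are 200 camera calls.

TASK

The magnifier on its stiff swing arm stands in the way over the open drawer of the wooden chest: push it round to the left until its lens is over the middle of the grey cell pack beside the chest, and leave it there. Then set the wooden compost tamper that lies on the table to the right of the drawer gently down in the drawer, flat on its board, and finally push the drawer fully shut. Do not shift the cell pack.

Things in the scene. Friction and masses are not known exactly. Their poses are not given: they have to be found in the camera images.
- chest: low light-wood chest with one drawer, fixed to the table, 215 (x, depth) x 240 (y, width) x 120 (z, high) mm; origin at the centre of its underside, its front (drawer side) faces its own -x. A small black pot (60 mm high) stands on its top at the back right (own x +55, y -70 mm).
- chest_drawer0 (a joint): how far the drawer is pulled out along the chest's own -x, m: 0 = fully shut, 0.146 = its stop; it starts 0.12 to 0.135 out and slides with about 1 N of friction. The drawer's front panel lies in the chest's front plane (own x -107 mm) when shut, is 234 mm wide, 15 mm thick and covers heights 16 to 109 mm.
- drawer_floor (a point): centre of the drawer's inner floor, moves with it, 22 mm above the table; axes as the chest's. Inside 170 (x) by 198 (y) mm, side and back walls 76 mm high, front panel 87 mm above this floor. The chest's top board covers the back of the drawer, 86 mm above the floor: open from above are only x from -85 mm to (drawer opening - 91 mm) in this frame.
- chest_drawer0_handle (a point): middle of the drawer's steel bar handle: a round bar 11 mm thick, 120 mm long along y, 35 mm in front of the front panel, 82 mm above the table; moves with the drawer
- mag_arm (a joint): angle of the magnifier's swing arm about its upright pivot, rad: 0 = the arm points straight out in front of the chest (its own -x), pi/2 = straight out to the chest's left (its own +y); grows as the arm swings to the left; stops at -0.9 and 2.1. Starts at -0.7 to -0.15, over the drawer. Stiff: about 0.2 N m to turn it, and it stays where it is left.
- mag_pivot (a point): point on the upright axis of the arm's pivot, at the height of the arm, 200 mm above the table; 75 mm before and 95 mm left of the chest's centre. The pivot's hub is 28 mm across and its top knob ends 22 mm above this point; a thin post (14 mm) carries it from the chest's top.
- lens (a point): centre of the magnifier's round lens, 200 mm above the table, 170 mm from the pivot. The lens sits in a grey ring 104 mm across and 18 mm high, joined to the hub by a level steel rod 12 mm thick (bare from 14 to 109 mm from the pivot; then a black collar 18 mm thick to the ring).
- tamper: compost tamper: a loose wooden board 85 (x) x 150 (y) x 18 mm thick with a turned round knob in its middle, 67 mm high in all; origin at the centre of the board's underside. The knob is a ball-like grip about 29 mm across, at heights 37 to 67 mm, on a 24 mm neck; about 0.19 kg. It lies to the right of the drawer (a like one at the far left end of the table is no part of the task)
- cell_pack: grey six-cell seedling pack, loose and light, 153 (x) x 94 (y) x 66 mm high, standing on the table to the left of the chest; origin at the centre of its underside

How it is judged:
By the outcome, as a careful person would: the job done as asked, in the order asked, and still so for the second after the job is handed in, with the robot touching nothing.
It also fails if it takes over 72 s, if anything falls off the work surface, if the arm or the gripper's body presses on something with over 40 N, if the wrist force passes 120 N, or if a joint passes its speed limit or range.

## Working session

There is one attempt and no reset: what is moved stays moved. The work goes in short steps, Python scripts to look and compute and a tool call to move; the robot and the scene stay as the last step left them, time stands still between calls to the robot, and variables do not carry over. Pictures are saved under pics/ and viewed, at most 10 in all, crops included, and the job is handed in when it is done.

Besides the shell and the picture viewer there is one more tool, called after "Call:" as name(argument=value, ...), one argument or row to a line, values as JSON. move_arm: Moves the arm, as the interface text tells. Its arguments: {"type":"object","properties":{"motion":{"type":"array"},"newtons":{"type":"number"}},"required":["motion"]}

```bash
mkdir -p pics; python3 - <<'E'
from workcell import manip, vision
import cv2,json
o=manip.get_obs(); print({k:o[k] for k in ('clock','position','ee_rot','ft_force','grip_width')})
for n in ('scene','top'):
    c=vision.camera(n); cv2.imwrite(f'pics/{n}0.png',c['pixels'][...,::-1])
    print(n,c['fx'],c['fy'],c['cx'],c['cy'],c['R'],c['t'])
E
```

```text
{'clock': 0.0, 'position': array([ 0.27887178, -0.55892627,  0.23051696]), 'ee_rot': array([ 9.73346606e-01,  2.29337956e-01, -1.90786633e-04, -6.70300130e-04]), 'ft_force': array([-0.13407856,  0.7389495 , -0.28663035]), 'grip_width': 0.996195708655606}
scene 423.37338123561517 423.37338123561517 255.45474666734475 184.4246956173253 [[-0.85617929  0.51635507  0.01828852]
 [ 0.38112279  0.6550554  -0.65241693]
 [-0.34885878 -0.55161569 -0.75763955]] [ 0.50339136 -0.12771704  1.50576931]
top 452.99229057169305 452.99229057169305 252.47028613699385 191.55559559809905 [[-0.00791831 -0.99975602  0.02062051]
 [-0.99024168  0.00497039 -0.1392721 ]
 [ 0.13913563 -0.02152209 -0.99003943]] [-0.00296684  0.5924037   1.43285722]
```

View pics/scene0.png

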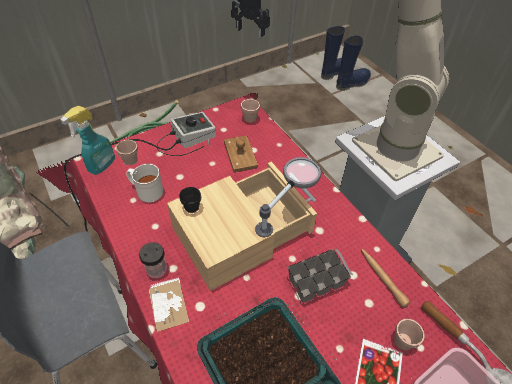

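View pics/top0.png

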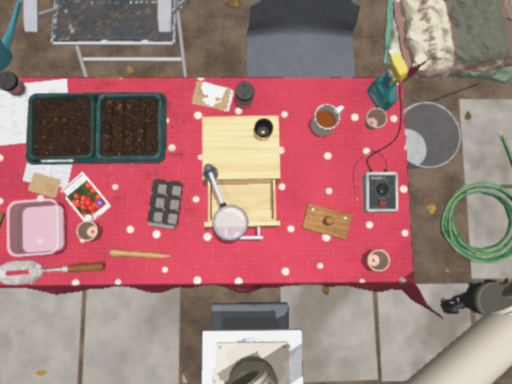

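The top view shows the chest at columns 203–280 and rows 117–180. The lens is at about (230,223), the pivot at (209,172), the cell pack at (166,203) and the tamper at (327,221). Next I measure them.

```bash
cat > h.py <<'E'
import numpy as np, cv2
from workcell import manip, vision
def plane(c,u,v,z):
    d=c['R'].T@np.array([(u-c['cx'])/c['fx'],(v-c['cy'])/c['fy'],1.]); o=-c['R'].T@c['t']
    return o+d*(z-o[2])/d[2]
def proj(c,X):
    p=c['R']@np.asarray(X)+c['t']; return c['fx']*p[0]/p[2]+c['cx'],c['fy']*p[1]/p[2]+c['cy']
E
python3 - <<'E'
from h import *
c=vision.camera('top'); im=c['pixels'][...,::-1].copy()
x0,y0,s=140,110,3.5
cr=cv2.resize(im[y0:255,x0:360],None,fx=s,fy=s,interpolation=cv2.INTER_CUBIC)
for u in range(x0,360,20): cv2.putText(cr,str(u),(int((u-x0)*s),10),0,.35,(0,0,0)); cv2.line(cr,(int((u-x0)*s),12),(int((u-x0)*s),18),(0,0,0))
for v in range(y0,255,10): cv2.putText(cr,str(v),(0,int((v-y0)*s)+4),0,.35,(255,255,255))
cv2.imwrite('pics/crop1.png',cr); print(cr.shape)
hsv=cv2.cvtColor(im,cv2.COLOR_BGR2HSV)
H,S,V=[hsv[...,i].astype(int) for i in range(3)]
def rect(m,box,name,z):
    mm=np.zeros(m.shape,np.uint8); a,b,cc,d=box; mm[b:d,a:cc]=m[b:d,a:cc]*255
    mm=cv2.morphologyEx(mm,cv2.MORPH_CLOSE,np.ones((5,5)))
    mm=cv2.morphologyEx(mm,cv2.MORPH_OPEN,np.ones((3,3)))
    k=max(cv2.findContours(mm,0,2)[0],key=cv2.contourArea)
    w=np.array([plane(c,u,v,z)[:2] for u,v in k[:,0]],np.float32)
    print(name,cv2.contourArea(k),cv2.minAreaRect(w),cv2.boundingRect(k))
notred=~(((H<8)|(H>168))&(S>120))
rect(notred,(295,195,360,245),'tamper',.018)
rect(notred,(140,170,190,238),'pack',.066)
wood=(H>8)&(H<28)&(S>40)&(V>130)
rect(wood,(190,105,290,181),'chesttop',.12)
rect(wood,(190,105,290,240),'chest+drawer',.109)
E
```

```text
(508, 770, 3)
tamper 1135.0 ((0.48503732681274414, -0.24714532494544983), (0.14849893748760223, 0.10730133950710297), 74.12852478027344) (303, 204, 48, 38)
pack 1424.0 ((0.5359066128730774, 0.27494165301322937), (0.09591402858495712, 0.18549969792366028), 83.28266906738281) (147, 180, 35, 58)
chesttop 4744.5 ((0.7263296842575073, 0.03631029278039932), (0.2759080231189728, 0.21747499704360962), 89.7432632446289) (195, 112, 89, 69)
chest+drawer 7219.0 ((0.6573123931884766, 0.03505808115005493), (0.3656558096408844, 0.27650097012519836), 0.5651493668556213) (195, 112, 90, 116)
```

View pics/crop1.png

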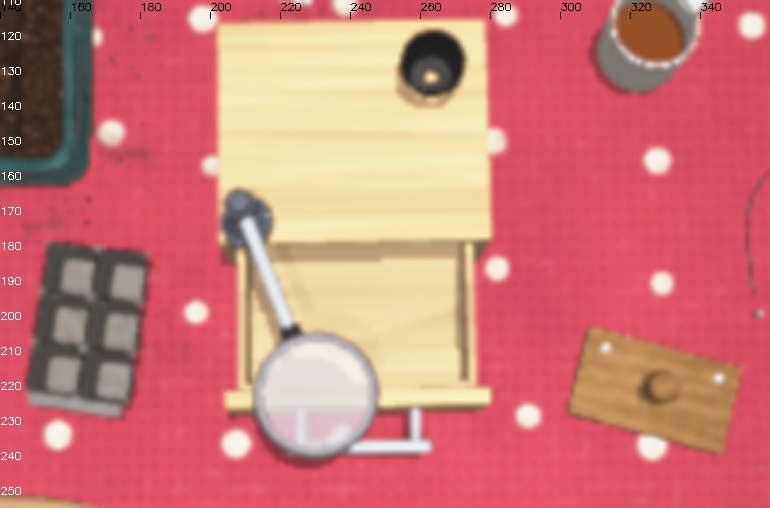

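The crop gives me clear corners for the chest top, drawer front, handle bar, lens ring, pivot knob, tamper and pack. I cast rays through those.

```bash
python3 - <<'E'
from h import *
np.set_printoptions(precision=4,suppress=True)
c=vision.camera('top'); print('cam',-c['R'].T@c['t'])
P=lambda a,b,z: plane(c,140+(a+.5)/3.5-.5,110+(b+.5)/3.5-.5,z)[:2]
def quad(n,pts,z):
    w=np.array([P(a,b,z) for a,b in pts]); print(n,w.mean(0),'sides',[round(float(np.linalg.norm(w[i]-w[i-1])),4) for i in range(4)],'ang',[round(float(np.degrees(np.arctan2(*(w[(i+1)%4]-w[i])[::-1]))),1) for i in range(4)]); return w
w=quad('chest',[(217,22),(486,18),(491,241),(219,243)],.12)
quad('tamper',[(592,327),(740,366),(718,454),(568,412)],.018)
quad('pack',[(50,242),(147,252),(124,408),(30,398)],.066)
for n,a,b,z in [('knob',661,386,.067),('lens',316,395,.209),('hub',238,203,.222),('collar',291,332,.209),('panelback L',224,391,.109),('panelbackR',491,388,.109),('handleR',430,447,.088),('handle mid',365,447,.088)]: print(n,P(a,b,z))
# scene view cross-check
s=vision.camera('scene'); im=s['pixels'][...,::-1].copy()
cv2.imwrite('pics/crop2.png',cv2.resize(im[130:310,150:370],None,fx=3.3,fy=3.3,interpolation=cv2.INTER_CUBIC))
E
```

```text
cam [0.3872 0.0249 1.5012]
chest [0.7227 0.0307] sides [0.2014, 0.2422, 0.2041, 0.2401] ang [-89.2, -179.7, 90.2, 0.9]
tamper [ 0.4969 -0.2505] sides [0.0837, 0.144, 0.0857, 0.1453] ang [-105.2, 163.9, 74.0, -17.1]
pack [0.5557 0.2727] sides [0.1432, 0.089, 0.1436, 0.0851] ang [-96.2, 172.5, 83.5, -5.9]
knob [ 0.4964 -0.2474]
lens [0.4801 0.0618]
hub [0.6369 0.1251]
collar [0.5318 0.0822]
panelback L [0.4913 0.1453]
panelbackR [ 0.4924 -0.0892]
handleR [ 0.4419 -0.0358]
handle mid [0.4423 0.0219]
```

View pics/crop2.png

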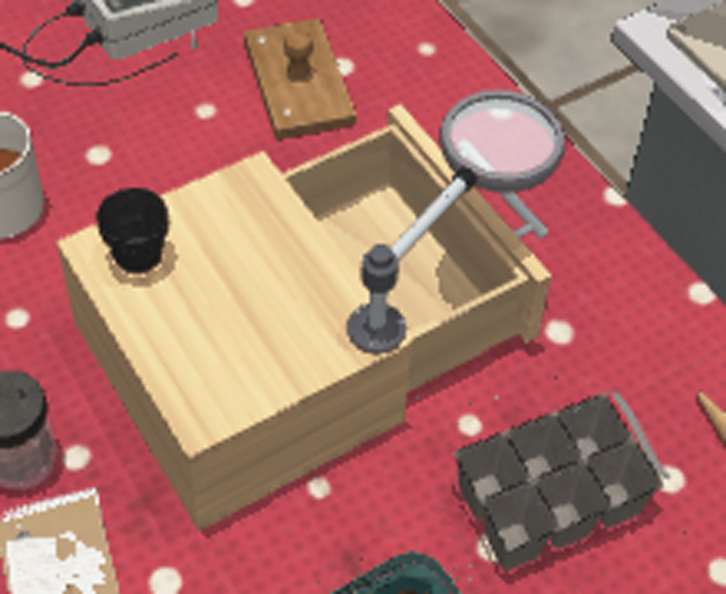

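Everything agrees with the given sizes:
- **Chest:** origin about (0.715, 0.031), yaw about 0.
- **Pivot:** (0.639, 0.126). The lens is 0.171 m from it, at about −0.39 rad.
- **Drawer:** 0.131 m open.
- **Tamper:** (0.497, −0.249), long axis at 74.5°.
- **Pack centre:** about (0.552, 0.272), also 0.17 m from the pivot.

Next I approach the rod from its right.

```bash
cat >> h.py <<'E'
from scipy.spatial.transform import Rotation as Ro
def go(X,yaw=None):
    "tool-frame shift in units to world X, and turn (tool z, units) bringing tool x to world yaw deg"
    o=manip.get_obs(); R=Ro.from_quat(o['ee_rot']); d=R.inv().apply(np.asarray(X)-o['position'])
    x=R.as_matrix()[:,0]; a=np.degrees(np.arctan2(x[1],x[0]))
    print('pos',o['position'].round(4),'yaw',round(a,2),'shift units',(d/.75).round(4),'rows',round(np.linalg.norm(d)/.05,1),'t',o['clock'],'F',o['ft_force'].round(1),'w',round(o['grip_width'],3))
    if yaw is not None: t=-((yaw-a+180)%360-180); print('turn units',round(t/45,4),'rows',round(abs(t)/8.59,1))
E
python3 -c "
from h import *
go([.584,-.06,.231],112)"
```

```text
pos [ 0.279  -0.5591  0.231 ] yaw 26.52 shift units [ 6.610e-01 -4.139e-01  2.000e-04] rows 11.7 t 0.25 F [0.  0.  1.2] w 1.003
turn units -1.8997 rows 10.0
```

Call:
move_arm(
  motion=[
    [[0.055,-0.0345,0],[0,0,0],-1],
    [[0.055,-0.0345,0],[0,0,0],-1],
    [[0.055,-0.0345,0],[0,0,0],-1],
    [[0.055,-0.0345,0],[0,0,0],-1],
    [[0.055,-0.0345,0],[0,0,0],-1],
    [[0.055,-0.0345,0],[0,0,0],-1],
    [[0.055,-0.0345,0],[0,0,0],-1],
    [[0.055,-0.0345,0],[0,0,0],-1],
    [[0.055,-0.0345,0],[0,0,0],-1],
    [[0.055,-0.0345,0],[0,0,0],-1],
    [[0.055,-0.0345,0],[0,0,0],-1],
    [[0.055,-0.0345,0],[0,0,0],-1],
  ],
)

```text
clock: 1.45
position: [0.5841, -0.0588, 0.2315]
ee_rot: [0.973, 0.229, 0.0, 0.0]
ft_force: [1.0, -0.9, 0.3]
grip_width: -0.001
grasp_force: 0.0
```

Call:
move_arm(
  motion=[
    [[0,0,0],[0,0,-0.19],-1],
    [[0,0,0],[0,0,-0.19],-1],
    [[0,0,0],[0,0,-0.19],-1],
    [[0,0,0],[0,0,-0.19],-1],
    [[0,0,0],[0,0,-0.19],-1],
    [[0,0,0],[0,0,-0.19],-1],
    [[0,0,0],[0,0,-0.19],-1],
    [[0,0,0],[0,0,-0.19],-1],
    [[0,0,0],[0,0,-0.19],-1],
    [[0,0,0],[0,0,-0.19],-1],
    [[0,0,0],[0,0,0],-1],
  ],
)

```text
clock: 2.55
position: [0.5833, -0.0605, 0.2312]
ee_rot: [0.558, 0.83, -0.0, -0.0]
ft_force: [0.0, 0.3, -0.3]
grip_width: 0.001
grasp_force: 0.0
```

```bash
python3 -c "
from h import *
go([.584,.0525,.172],112);print(manip.get_obs()['joint_pos'])"
```

```text
pos [ 0.5833 -0.0605  0.2312] yaw 112.15 shift units [0.1392 0.0577 0.0789] rows 2.6 t 2.55 F [ 0.   0.3 -0.3] w 0.001
turn units 0.0033 rows 0.0
[ 0.55777491  0.315016   -0.65431878  1.5398538   0.19425929  1.35296305
  0.27168886]
```

Call:
move_arm(
  motion=[
    [[0,0,0.04],[0,0,0],-1],
    [[0,0,0.039],[0,0,0],-1],
    [[0.046,0.019,0],[0,0,0],-1],
    [[0.046,0.019,0],[0,0,0],-1],
    [[0.046,0.019,0],[0,0,0],-1],
    [[0.01,0,0],[0,0,0],-1],
    [[0.01,0,0],[0,0,0],-1],
    [[0.01,0,0],[0,0,0],-1],
    [[0.01,0,0],[0,0,0],-1],
    [[0,0,0],[0,0,0],-1],
  ],
)

```text
clock: 3.55
position: [0.5726, 0.0797, 0.1721]
ee_rot: [0.559, 0.829, 0.0, 0.0]
ft_force: [-0.1, 0.3, -0.7]
grip_width: -0.004
grasp_force: 0.0
```

Call:
move_arm(
  motion=[
    [[0.0094,-0.0016,0],[0,0,0.111],-1],
    [[0.0094,-0.0016,0],[0,0,0.111],-1],
    [[0.0094,-0.0016,0],[0,0,0.111],-1],
    [[0.0094,-0.0016,0],[0,0,0.111],-1],
    [[0.0094,-0.0016,0],[0,0,0.111],-1],
    [[0,0,0],[0,0,0],-1],
  ],
)

```text
clock: 4.15
position: [0.5597, 0.1121, 0.172]
ee_rot: [0.726, 0.688, -0.0, 0.0]
ft_force: [0.6, -0.8, -0.1]
grip_width: 0.001
grasp_force: 0.0
```

```bash
python3 -c "
from h import *
go([.584,.0525,.172])
c=vision.camera('top');cv2.imwrite('pics/p1.png',cv2.resize(c['pixels'][100:260,120:360,::-1],None,fx=2.5,fy=2.5))"
```

```text
pos [0.5597 0.1121 0.172 ] yaw 86.94 shift units [-0.0777  0.0366  0.    ] rows 1.3 t 4.15 F [ 0.6 -0.8 -0.1] w 0.001
```

View pics/p1.png

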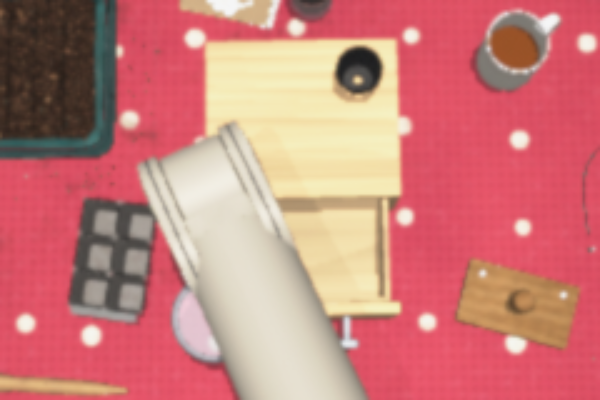

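The ring has moved left with the finger, now at about (205,325) in the crop, and forces are small. I keep following the arc.

Call:
move_arm(
  motion=[
    [[0.0094,-0.0016,0],[0,0,0.111],-1],
    [[0.0094,-0.0016,0],[0,0,0.111],-1],
    [[0.0094,-0.0016,0],[0,0,0.111],-1],
    [[0.0094,-0.0016,0],[0,0,0.111],-1],
    [[0.0094,-0.0016,0],[0,0,0.111],-1],
    [[0.0094,-0.0016,0],[0,0,0.111],-1],
    [[0.0094,-0.0016,0],[0,0,0.111],-1],
    [[0.0094,-0.0016,0],[0,0,0.111],-1],
    [[0.0094,-0.0016,0],[0,0,0.111],-1],
    [[0.0094,-0.0016,0],[0,0,0.111],-1],
    [[0,0,0],[0,0,0],-1],
  ],
)

```text
clock: 5.3
position: [0.5791, 0.1793, 0.1719]
ee_rot: [0.948, 0.319, 0.0, -0.0]
ft_force: [0.2, -0.8, 0.3]
grip_width: 0.003
grasp_force: 0.0
```

```bash
python3 -c "
from h import *
go([.584,.0525,.172]);print(manip.get_obs()['joint_pos'])
c=vision.camera('top');a=cv2.resize(c['pixels'][160:250,130:290,::-1],None,fx=5,fy=5)
c=vision.camera('scene');b=cv2.resize(c['pixels'][160:310,200:410,::-1],None,fx=3,fy=3);print(a.shape,b.shape)
cv2.imwrite('pics/p2.png',cv2.resize(b,None,fx=1.2,fy=1.2)); cv2.imwrite('pics/p2t.png',a)"
```

```text
pos [0.5791 0.1793 0.1719] yaw 37.15 shift units [-0.0968  0.1387 -0.0002] rows 2.5 t 5.3 F [ 0.2 -0.8  0.3] w 0.003
[ 0.05366298  0.38073205 -0.54051628  1.56860181  0.20263964  1.24833273
 -1.44205863]
(450, 800, 3) (450, 630, 3)
```

View pics/p2t.png

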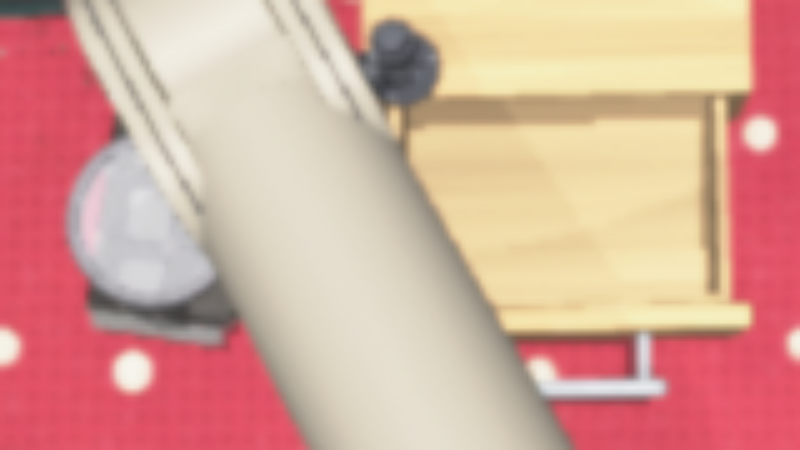

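Through the lens the pack is visible. The ring centre is at about crop (153,219), or pixel (160.2,203.4). I compute its angle before backing off.

```bash
python3 -c "
from h import *
c=vision.camera('top')
for u,v in [(160.2,203.4)]:
  p=plane(c,u,v,.209); d=p[:2]-[.639,.1258]; print(p,np.linalg.norm(d),np.degrees(np.arctan2(d[1],-d[0])))
go([.53,.143,.172]);
s=vision.camera('scene')
print(proj(s,[.551,.272,.066]),proj(c,[.551,.272,.209]))"
```

```text
[0.53596516 0.26092061 0.209     ] 0.1699227931909703 52.67303878578682
pos [0.5789 0.1784 0.172 ] yaw 37.25 shift units [-0.0805 -0.002   0.    ] rows 1.2 t 5.45 F [ 0.2 -1.   0.9] w -0.003
(np.float64(321.34339585671444), np.float64(267.08280799542626)) (np.float64(156.4208808829939), np.float64(198.2014515784907))
```

View pics/p2.png

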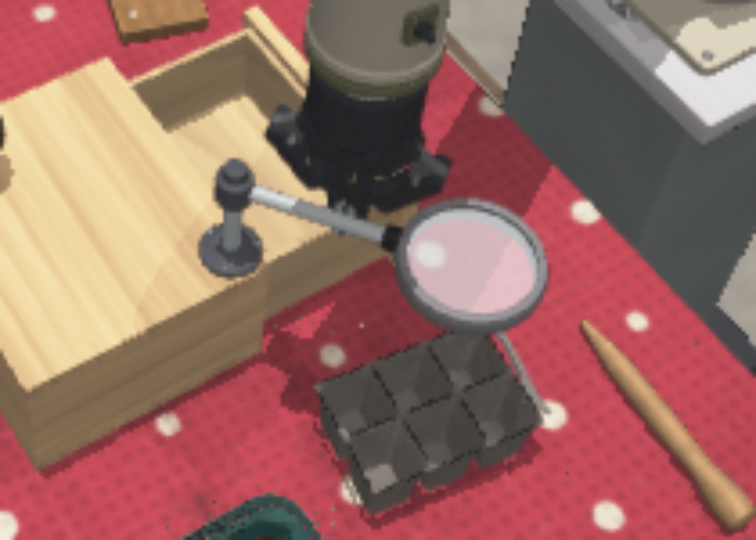

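The arm is at 52.7° and needs about 59.7°. I push 7° more, then back off and rise.

Call:
move_arm(
  motion=[
    [[0.0066,-0.0012,0],[0,0,0.078],-1],
    [[0.0066,-0.0012,0],[0,0,0.078],-1],
    [[0,0,0],[0,0,0],-1],
    [[-0.03,0,0],[0,0,0],-1],
    [[-0.05,0,0],[0,0,0],-1],
    [[0,0,-0.06],[0,0,0],-1],
    [[0,0,-0.06],[0,0,0],-1],
    [[-0.06,0,0],[0,0,0],1],
    [[-0.06,0,0],[0,0,0],1],
    [[-0.06,0.0,0],[0,0,0],1],
    [[0,0,0],[0,0,0],1],
  ],
)

```text
clock: 6.6
position: [0.4136, 0.0855, 0.2623]
ee_rot: [0.966, 0.259, 0.0, 0.002]
ft_force: [0.3, 0.6, -0.9]
grip_width: 0.68
grasp_force: 0.0
```

```bash
python3 -c "
from h import *
go([.4966,-.249,.20],-15.5)"
```

```text
pos [0.4136 0.0855 0.2623] yaw 30.06 shift units [-0.1276  0.4412  0.0845] rows 7.0 t 6.6 F [ 0.3  0.6 -0.9] w 0.68
turn units 1.0124 rows 5.3
```

Call:
move_arm(
  motion=[
    [[-0.016,0.055,0],[0,0,0],1],
    [[-0.016,0.055,0],[0,0,0],1],
    [[-0.016,0.055,0],[0,0,0],1],
    [[-0.016,0.055,0],[0,0,0],1],
    [[-0.016,0.055,0],[0,0,0],1],
    [[-0.016,0.055,0],[0,0,0],1],
    [[-0.016,0.055,0],[0,0,0],1],
    [[-0.016,0.055,0],[0,0,0],1],
    [[0,0,0.04],[0,0,0],1],
    [[0,0,0.04],[0,0,0],1],
  ],
)

```text
clock: 7.6
position: [0.4997, -0.247, 0.2015]
ee_rot: [0.966, 0.26, 0.001, 0.001]
ft_force: [0.3, 0.7, -0.6]
grip_width: 0.998
grasp_force: 0.0
```

Call:
move_arm(
  motion=[
    [[0,0,0],[0,0,0.17],1],
    [[0,0,0],[0,0,0.17],1],
    [[0,0,0],[0,0,0.17],1],
    [[0,0,0],[0,0,0.17],1],
    [[0,0,0],[0,0,0.17],1],
    [[0,0,0],[0,0,0.162],1],
    [[0,0,0],[0,0,0],1],
  ],
)

```text
clock: 8.3
position: [0.4994, -0.2453, 0.202]
ee_rot: [0.991, -0.134, 0.0, 0.0]
ft_force: [0.8, -0.2, -0.1]
grip_width: 1.004
grasp_force: 0.0
```

```bash
python3 -c "
from h import *
go([.4966,-.249,.031],-15.5)
c=vision.camera('top');im=c['pixels'];x0,y0=130,150
a=cv2.resize(im[150:250,130:240,::-1],None,fx=5,fy=5,interpolation=2)
w=vision.camera('wrist')['pixels'][...,::-1];b=cv2.resize(w,None,fx=.45,fy=.45)
o=np.zeros((500,790,3),np.uint8);o[:,:550]=a;o[:b.shape[0],550:550+b.shape[1]]=b[:,:240];cv2.imwrite('pics/p3.png',o)"
```

```text
pos [ 0.4994 -0.2453  0.202 ] yaw -15.45 shift units [-0.0023  0.0057  0.228 ] rows 3.4 t 8.3 F [ 0.8 -0.2 -0.1] w 1.004
turn units 0.0012 rows 0.0
```

View pics/p3.png

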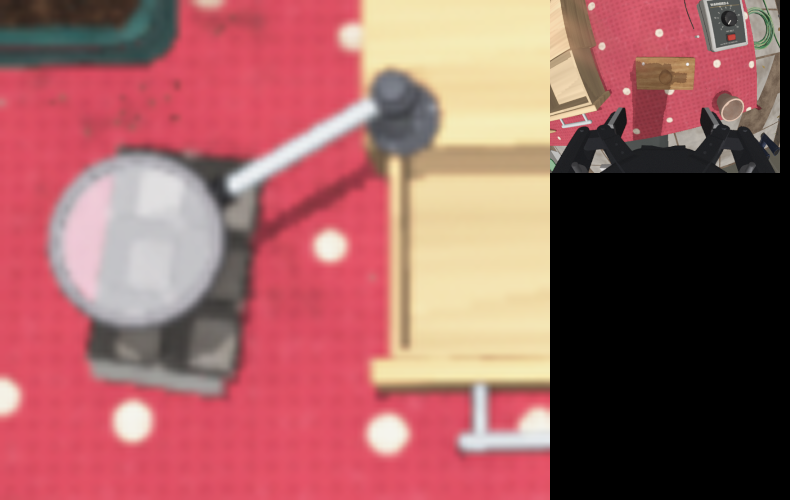

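The ring centre is at about crop (137,240), pixel (157.1,197.5). That is within about 3 mm of the pack-centre target (156.4,198.2). The pack hasn't moved, and the wrist view shows the tamper squarely under the gripper. I descend and grip.

Call:
move_arm(
  motion=[
    [[-0.002,0.005,0.055],[0,0,0],1],
    [[0,0,0.055],[0,0,0],1],
    [[0,0,0.055],[0,0,0],1],
    [[0,0,0.04],[0,0,0],1],
    [[0,0,0.023],[0,0,0],1],
    [[0,0,0],[0,0,0],1],
    [[0,0,0],[0,0,0],-1],
    [[0,0,0],[0,0,0],-1],
    [[0,0,0],[0,0,0],-1],
    [[0,0,0],[0,0,0],-1],
    [[0,0,0],[0,0,0],-1],
    [[0,0,0],[0,0,0],-1],
  ],
  newtons=40,
)

```text
clock: 9.6
position: [0.4973, -0.2488, 0.0322]
ee_rot: [0.991, -0.135, 0.001, 0.0]
ft_force: [-1.4, 1.1, 6.8]
grip_width: 0.312
grasp_force: 38.9
```

Call:
move_arm(
  motion=[
    [[0,0,0],[0,0,0],-1],
    [[0,0,-0.01],[0,0,0],-1],
    [[0,0,-0.03],[0,0,0],-1],
    [[0,0,-0.05],[0,0,0],-1],
    [[0,0,-0.06],[0,0,0],-1],
    [[0,0,-0.06],[0,0,0],-1],
    [[0,0,0],[0,0,0],-1],
  ],
)

```text
clock: 10.3
position: [0.4997, -0.2496, 0.1958]
ee_rot: [0.991, -0.135, 0.005, 0.001]
ft_force: [1.3, -1.1, -1.4]
grip_width: 0.312
grasp_force: 39.6
```

```bash
python3 -c "
from h import *
c=vision.camera('top')
for u,v in [(157.1,197.5)]:
  p=plane(c,u,v,.209); d=p[:2]-[.639,.1258]; print(p,np.linalg.norm(d),np.degrees(np.arctan2(d[1],-d[0])))
go([.554,.031,.19],0)
w=vision.camera('wrist')['pixels'][...,::-1];cv2.imwrite('pics/p4.png',w)"
```

```text
[0.55301403 0.2701071  0.209     ] 0.16798251647429316 59.211228011847965
pos [ 0.4984 -0.249   0.1923] yaw -15.46 shift units [-0.028  -0.3797  0.0025] rows 5.7 t 10.35 F [-0.1 -0.3 -2.4] w 0.309
turn units -0.3435 rows 1.8
```

View pics/p4.png

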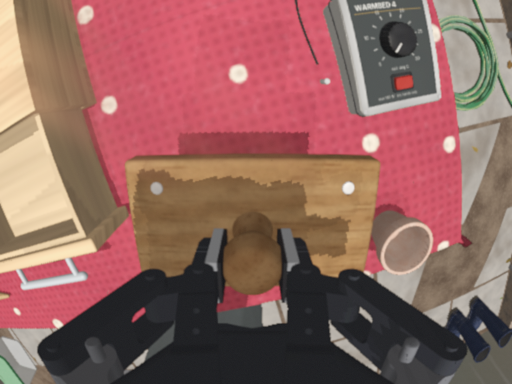

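The tamper is held by the ball of its knob, at crop about (252,262), with the board level and square to the fingers. I turn it and carry it over the drawer.

Call:
move_arm(
  motion=[
    [[0,0,0],[0,0,-0.11],-1],
    [[0,0,0],[0,0,-0.12],-1],
    [[0,0,0],[0,0,-0.113],-1],
    [[0.008,-0.042,0],[0,0,0],-1],
    [[0.008,-0.042,0],[0,0,0],-1],
    [[0.008,-0.042,0],[0,0,0],-1],
    [[0.008,-0.042,0],[0,0,0],-1],
    [[0.009,-0.042,0],[0,0,0],-1],
    [[0.009,-0.042,0],[0,0,0],-1],
    [[0.008,-0.042,0],[0,0,0],-1],
    [[0.008,-0.042,0],[0,0,0],-1],
    [[0.008,-0.037,0],[0,0,0],-1],
  ],
)

```text
clock: 11.6
position: [0.5514, 0.033, 0.1867]
ee_rot: [1.0, 0.0, -0.002, -0.0]
ft_force: [0.2, -0.4, -1.1]
grip_width: 0.31
grasp_force: 39.7
```

Call:
move_arm(
  motion=[
    [[0,0,0],[0,0,0],-1],
    [[0,0,0],[0,0,0],-1],
  ],
)

```text
clock: 11.8
position: [0.5515, 0.0317, 0.1869]
ee_rot: [1.0, 0.001, -0.001, 0.0]
ft_force: [-0.4, -1.2, -1.8]
grip_width: 0.306
grasp_force: 39.7
```

```bash
python3 -c "
from h import *
go([.554,.031,.058],0)
s=vision.camera('scene')['pixels'][100:300,150:370,::-1];s=cv2.resize(s,None,fx=2,fy=2)
w=vision.camera('wrist')['pixels'][...,::-1];w=cv2.resize(w,None,fx=.68,fy=.68)
o=np.zeros((400,790,3),np.uint8);o[:,:440]=s;o[:w.shape[0],440:440+w.shape[1]]=w[:,:350];cv2.imwrite('pics/p5.png',o)"
```

```text
pos [0.5515 0.0317 0.1869] yaw 0.06 shift units [0.0038 0.0009 0.1718] rows 2.6 t 11.8 F [-0.4 -1.2 -1.8] w 0.306
turn units 0.0014 rows 0.0
```

View pics/p5.png

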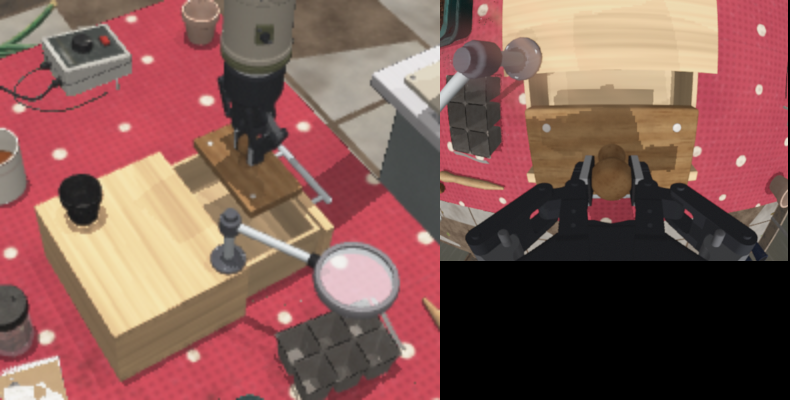

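The board hangs centred over the drawer opening and parallel to the front. I lower it.

Call:
move_arm(
  motion=[
    [[0.004,0,0.03],[0,0,0],-1],
    [[0,0,0.035],[0,0,0],-1],
    [[0,0,0.035],[0,0,0],-1],
    [[0,0,0.03],[0,0,0],-1],
    [[0,0,0.02],[0,0,0],-1],
    [[0,0,0.012],[0,0,0],-1],
    [[0,0,0.006],[0,0,0],-1],
    [[0,0,0],[0,0,0],-1],
    [[0,0,0],[0,0,0],-1],
  ],
)

```text
clock: 12.8
position: [0.556, 0.0313, 0.0634]
ee_rot: [1.0, -0.0, 0.001, 0.0]
ft_force: [1.1, 0.1, -1.7]
grip_width: 0.307
grasp_force: 39.7
```

Call:
move_arm(
  motion=[
    [[0,0,0.003],[0,0,0],-1],
    [[0,0,0.002],[0,0,0],-1],
    [[0,0,0],[0,0,0],-1],
  ],
)

```text
clock: 13.1
position: [0.5554, 0.0313, 0.0588]
ee_rot: [1.0, -0.0, 0.0, 0.0]
ft_force: [0.6, 0.8, -2.7]
grip_width: 0.309
grasp_force: 39.7
```

Call:
move_arm(
  motion=[
    [[0,0,0.003],[0,0,0],-1],
    [[0,0,0.002],[0,0,0],-1],
    [[0,0,0],[0,0,0],-1],
    [[0,0,0],[0,0,0],-1],
  ],
)

```text
clock: 13.5
position: [0.5554, 0.0313, 0.055]
ee_rot: [1.0, -0.0, -0.0, 0.0]
ft_force: [-0.1, -0.6, -1.4]
grip_width: 0.307
grasp_force: 39.7
```

Call:
move_arm(
  motion=[
    [[0,0,0.002],[0,0,0],-1],
    [[0,0,0],[0,0,0],-1],
    [[0,0,0],[0,0,0],-1],
  ],
)

```text
clock: 13.8
position: [0.5563, 0.0314, 0.0542]
ee_rot: [1.0, -0.0, 0.001, -0.0]
ft_force: [1.5, -1.0, 3.3]
grip_width: 0.307
grasp_force: 40.2
```

It has touched down: the vertical force rose by about 5 N at z 0.054, the expected height. I release and rise.

Call:
move_arm(
  motion=[
    [[0,0,0],[0,0,0],0],
    [[0,0,0],[0,0,0],0],
    [[0,0,0],[0,0,0],0.5],
    [[0,0,0],[0,0,0],0.5],
    [[0,0,-0.02],[0,0,0],0.5],
    [[0,0,-0.05],[0,0,0],0.5],
    [[0,0,-0.06],[0,0,0],0.5],
    [[0,0,-0.06],[0,0,0],0.5],
    [[-0.03,0,-0.03],[0,0,0],-1],
    [[-0.05,0,0],[0,0,0],-1],
    [[-0.06,0,0],[0,0,0],-1],
    [[-0.05,0,0],[0,0,0],-1],
  ],
)

```text
clock: 15.0
position: [0.4111, 0.0316, 0.2195]
ee_rot: [1.0, -0.0, 0.0, 0.0]
ft_force: [0.4, 0.1, 0.4]
grip_width: 0.071
grasp_force: 0.0
```

```bash
python3 -c "
from h import *
go([.403,.031,.06],0)
s=vision.camera('scene')['pixels'][130:300,180:350,::-1];s=cv2.resize(s,None,fx=2.6,fy=2.6)
w=vision.camera('wrist')['pixels'][...,::-1];w=cv2.resize(w,None,fx=.68,fy=.68)
o=np.zeros((442,792,3),np.uint8);o[:,:442]=s;o[:w.shape[0],442:792]=w[:,:350];cv2.imwrite('pics/p6.png',o)"
```

```text
pos [0.4111 0.0316 0.2195] yaw -0.02 shift units [-0.011   0.0008  0.2126] rows 3.2 t 15.0 F [0.4 0.1 0.4] w 0.071
turn units -0.0004 rows 0.0Traceback (most recent call last):
  File "<string>", line 6, in <module>
    o=np.zeros((442,792,3),np.uint8);o[:,:442]=s;o[:w.shape[0],442:792]=w[:,:350];cv2.imwrite('pics/p6.png',o)
                                                 ~^^^^^^^^^^^^^^^^^^^^^
ValueError: could not broadcast input array from shape (261,348,3) into shape (261,350,3)
```

I've used all 10 picture views, so I check the tamper numerically from colour masks.

```bash
python3 - <<'E'
from h import *
a=cv2.imread('pics/top0.png'); 
h0=cv2.cvtColor(a,cv2.COLOR_BGR2HSV)
print('tamper hsv',np.median(h0[212:228,312:320].reshape(-1,3),0),'drawer floor',np.median(h0[195:205,250:265].reshape(-1,3),0))
for n,z in(('top',.04),('scene',.04)):
    c=vision.camera(n); h=cv2.cvtColor(c['pixels'][...,::-1].copy(),cv2.COLOR_BGR2HSV)
    t=np.median(h0[212:228,312:320].reshape(-1,3),0)
    m=((abs(h[...,0].astype(int)-t[0])<6)&(h[...,1]>t[1]-35)&(abs(h[...,2].astype(int)-t[2])<45)).astype(np.uint8)
    q=np.array([proj(c,[x,y,.04]) for x,y in((.49,-.07),(.62,-.07),(.62,.13),(.49,.13))],np.int32)
    k=np.zeros_like(m);cv2.fillConvexPoly(k,q,1);m&=k
    m=cv2.morphologyEx(m,cv2.MORPH_OPEN,np.ones((3,3)))
    ks=cv2.findContours(m,0,2)[0]
    if ks:
        b=max(ks,key=cv2.contourArea); w=np.array([plane(c,u,v,z)[:2] for u,v in b[:,0]],np.float32); print(n,cv2.contourArea(b),cv2.minAreaRect(w),w.min(0),w.max(0))
E
```

```text
tamper hsv [ 15. 133. 195.] drawer floor [ 22.  75. 241.]
top 1168.5 ((0.5553892254829407, 0.029004450887441635), (0.14651967585086823, 0.08497919142246246), 89.71654510498047) [ 0.5125563  -0.04444839] [0.5982247  0.10206948]
scene 123.5 ((0.5681807994842529, -0.016711562871932983), (0.05516465753316879, 0.045999590307474136), 88.54329681396484) [ 0.54488844 -0.0446391 ] [0.59136844 0.0104213 ]
```

The tamper measures 147 × 85 mm at (0.555, 0.029) at board height, so it's flat and centred. I go down in front of the handle and push the drawer.

Call:
move_arm(
  motion=[
    [[-0.011,0,0.05],[0,0,0],-1],
    [[0,0,0.055],[0,0,0],-1],
    [[0,0,0.055],[0,0,0],-1],
    [[0,0,0.05],[0,0,0],-1],
    [[0,0,0],[0,0,0],-1],
  ],
)

```text
clock: 15.7
position: [0.4024, 0.0313, 0.0576]
ee_rot: [1.0, -0.0, -0.004, -0.0]
ft_force: [-0.7, -0.0, -0.0]
grip_width: -0.002
grasp_force: 0.0
```

Call:
move_arm(
  motion=[
    [[0.01,0,0],[0,0,0],-1],
    [[0.01,0,0],[0,0,0],-1],
    [[0.01,0,0],[0,0,0],-1],
    [[0.01,0,0],[0,0,0],-1],
    [[0.01,0,0],[0,0,0],-1],
    [[0.01,0,0],[0,0,0],-1],
    [[0.01,0,0],[0,0,0],-1],
    [[0.01,0,0],[0,0,0],-1],
  ],
)

```text
clock: 16.5
position: [0.4653, 0.0314, 0.0611]
ee_rot: [1.0, -0.0, -0.0, -0.0]
ft_force: [-1.8, 0.8, 0.7]
grip_width: -0.001
grasp_force: 0.7
```

Call:
move_arm(
  motion=[
    [[0.01,0,0],[0,0,0],-1],
    [[0.01,0,0],[0,0,0],-1],
    [[0.01,0,0],[0,0,0],-1],
    [[0.01,0,0],[0,0,0],-1],
    [[0.01,0,0],[0,0,0],-1],
    [[0.01,0,0],[0,0,0],-1],
    [[0.01,0,0],[0,0,0],-1],
    [[0.01,0,0],[0,0,0],-1],
    [[0.01,0,0],[0,0,0],-1],
    [[0,0,0],[0,0,0],-1],
  ],
)

```text
clock: 17.5
position: [0.5334, 0.0312, 0.0612]
ee_rot: [1.0, -0.0, 0.001, 0.0]
ft_force: [-0.0, -0.6, -0.2]
grip_width: -0.001
grasp_force: 0.0
```

Now the last stretch in small steps, watching the force.

Call:
move_arm(
  motion=[
    [[0.005,0,0],[0,0,0],-1],
    [[0.005,0,0],[0,0,0],-1],
    [[0.005,0,0],[0,0,0],-1],
    [[0.005,0,0],[0,0,0],-1],
    [[0.003,0,0],[0,0,0],-1],
    [[0,0,0],[0,0,0],-1],
  ],
)

```text
clock: 18.1
position: [0.5499, 0.0313, 0.0611]
ee_rot: [1.0, -0.0, 0.0, 0.0]
ft_force: [0.2, 0.4, 0.4]
grip_width: -0.003
grasp_force: 0.0
```

Call:
move_arm(
  motion=[
    [[0.003,0,0],[0,0,0],-1],
    [[0.003,0,0],[0,0,0],-1],
    [[0,0,0],[0,0,0],-1],
  ],
)

```text
clock: 18.4
position: [0.5543, 0.0313, 0.0611]
ee_rot: [1.0, -0.0, 0.0, 0.0]
ft_force: [-0.1, 0.8, -0.4]
grip_width: 0.001
grasp_force: 0.0
```

Call:
move_arm(
  motion=[
    [[0.003,0,0],[0,0,0],-1],
    [[0.003,0,0],[0,0,0],-1],
    [[0,0,0],[0,0,0],-1],
  ],
)

```text
clock: 18.7
position: [0.5577, 0.0313, 0.0608]
ee_rot: [1.0, -0.0, -0.001, 0.0]
ft_force: [-5.1, -0.0, 3.6]
grip_width: -0.001
grasp_force: 2.9
```

Call:
move_arm(
  motion=[
    [[0.002,0,0],[0,0,0],-1],
    [[0.002,0,0],[0,0,0],-1],
    [[0,0,0],[0,0,0],-1],
  ],
)

```text
clock: 19.0
position: [0.5578, 0.0313, 0.0604]
ee_rot: [1.0, -0.0, -0.004, 0.001]
ft_force: [-20.0, 0.3, 13.4]
grip_width: -0.003
grasp_force: 10.2
```

The push reached a hard stop: 20 N with no further motion, after the expected travel of about 0.132 m. I back off straight and clear, then check the lens, pack and drawer numerically.

Call:
move_arm(
  motion=[
    [[-0.02,0,0],[0,0,0],-1],
    [[-0.05,0,0],[0,0,0],-1],
    [[-0.05,0,0],[0,0,0],-1],
    [[0,0,-0.06],[0,0,0],-1],
    [[0,0,-0.06],[0,0,0],-1],
    [[0,0,-0.06],[0,0,0],-1],
    [[0,0.06,0],[0,0,0],-1],
    [[0,0.06,0],[0,0,0],-1],
    [[0,0.06,0],[0,0,0],-1],
    [[0,0.06,0],[0,0,0],-1],
    [[0,0.06,0],[0,0,0],-1],
    [[0,0,0],[0,0,0],-1],
  ],
)

```text
clock: 20.2
position: [0.4701, -0.2005, 0.196]
ee_rot: [1.0, -0.005, -0.0, 0.001]
ft_force: [0.3, 0.7, -0.0]
grip_width: -0.003
grasp_force: 0.0
```

```bash
python3 - <<'E'
from h import *
c=vision.camera('top'); im=c['pixels'][...,::-1].copy(); cv2.imwrite('pics/end.png',im)
h=cv2.cvtColor(im,cv2.COLOR_BGR2HSV)
wood=((h[...,0]>12)&(h[...,0]<30)&(h[...,1]>40)&(h[...,2]>150)).astype(np.uint8)
col=[np.where(wood[110:250,u])[0].max()+110 for u in (235,250,265)]
print('front edge rows',col,[plane(c,u,v,.12)[0].round(4) for u,v in zip((235,250,265),col)],'expect ~.608')
g=cv2.resize(cv2.cvtColor(im[150:250,130:240],cv2.COLOR_BGR2GRAY),None,fx=5,fy=5,interpolation=2)
k=cv2.HoughCircles(g,cv2.HOUGH_GRADIENT,1,100,param1=80,param2=20,minRadius=78,maxRadius=96)
if k is not None:
  for a,b,r in k[0][:2]:
    p=plane(c,130+(a+.5)/5-.5,150+(b+.5)/5-.5,.209); d=p[:2]-[.639,.1258]; print('lens',p.round(4),r,np.linalg.norm(d),np.degrees(np.arctan2(d[1],-d[0])))
# pack shift against the first picture: near end, not hidden by lens (rows 222-236)
a=cv2.imread('pics/top0.png')
t=a[212:236,140:188]; r=cv2.matchTemplate(im[206:242,134:194],t,cv2.TM_CCOEFF_NORMED); print('pack shift px',np.array(cv2.minMaxLoc(r)[3])-6,r.max())
E
```

```text
front edge rows [np.int64(184), np.int64(184), np.int64(184)] [np.float64(0.6051), np.float64(0.6049), np.float64(0.6047)] expect ~.608
lens [0.5542 0.2713 0.209 ] 87.0 0.16839693575657969 59.75347000075804
pack shift px [0 0] 0.8831357
```

```bash
python3 -c "
from workcell import order
print(order.hand_in())"
```

```text
the job is handed in; nothing more can be done
None
```

I handed the job in at about 20 s: the lens is over the pack's middle to within about 3 mm by camera, the tamper was set flat in the drawer before closing, the drawer is pushed to its stop, and the pack hasn't moved.

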